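# Sweep the loose nuts into the scoop tray

## Robot

A 7-joint arm with a two-finger parallel gripper is mounted at the origin on the work surface. World frame = base frame: x ahead of the robot, y to its left, z up, the work surface at z = 0. Lengths are in m, angles in degrees, forces in N, time in s.
With the tool pointing down it reaches from about 0.425 to 0.875 m from the base axis. Payload 4.7 kg.
Tool frame: the origin (TCP) lies between the finger pads; the fingertips stand env.finger_overhang ahead of it and the grasp point (between the pads) lies 5 mm behind it (env.finger_overhang is the distance from the TCP to the fingertips, in m); z points along the fingers, y is the line along which they close (so a half turn about z gives the same grasp; the last joint's range is limited). The gripper opens to 87 mm and grips with 3 to 60 N. Pads are 19 mm wide; open, the fingers measure 117 mm over their backs; the gripper's body (75 mm by 190 mm) begins 51 mm behind the grasp point.
Start: joints at [73.631, 18.392, -4.016, 83.108, 1.295, 78.541, -3.26], TCP at [0.192, -0.621, 0.237] pointing down, gripper open.
Joint ranges: [-163.93, 163.93], [-17.29, 119.83], [-79.2, 71.16], [3.27, 140.29], [-89.18, 269.18], [5.43, 117.66], [-154.24, 154.24]. Speed limits (degrees/s): [147.25, 147.25, 180, 180, 180, 180, 180].

## Interface

Orientations are given as [roll, pitch, yaw] about the fixed x, y, z axes, in that order (R = Rz(yaw) Ry(pitch) Rx(roll)).
In Python, from cell import telemetry, eyes, env, models gives the robot as it stands. The module is installed in compiled form; this text tells all that it offers.
- The arm moves only by the tool drive_tool, never from a script. Its arguments are lists of equal length, an entry for each row: "angular": the turn, a rotation vector about the tool's x, y, z in rad, a list of three; "delta_pos": the shift along the tool's x, y, z in cm, a list of three; "gripper": the finger opening in cm, from 0 to 8.7. A call has 1 to 20 rows; each row shifts and turns the commanded pose from where the row before left it, along the tool's axes as they then stand; what a row does not reach is not made up. A row lasts 1/10 s, in which the tool goes at most 50 mm and 8.59 degrees, less where a joint would pass 70% of its speed; a pose out of reach is approached as far as the arm can. A call with a gripper value outside its range is refused whole. The fingers move at their own pace and stop on an object; "squeeze" is the grip in N (left out, the last holds). Time passes only in rows, so rows that do not move let the fingers close. It gives the time, the measured TCP pose, the force, the opening and the grip force at its end, in the units of the state.
- telemetry.get_obs(): the state, without advancing time (a new reading comes with each control period).
- eyes.read_camera(name): name is "side" or "top"; returns a dict with "pixels" (480x640x3 uint8, red, green, blue), "mtx" (3x3 intrinsics, pixels), "D" ([k1, k2, p1, p2, k3] as OpenCV has them; the pictures are not rectified), "origin" and "orientation" of the camera in the world. Camera axes: x right, y down, z forward; pixel columns grow to the right and rows downward; lengths in m; the calibration is good to about 2 mm. A picture is of the moment at which its call begins. There is no depth.
- env.sign_off(): hands the job in; it is judged then, once.
Trained networks look in a picture, given as the dict that the camera call returned (one of the last four; its "shot" number tells which), for a name from the list of things; names that differ only in an ending like _2 or _b are one class to them, and where a whole thing is asked for, a point or a joint stands for the part that bears it (a point fixed in the world has none). Each returns a list of dicts, best first, with "p" (0 to 1); they miss things now and then, are a little off and sometimes report something else, mostly with a low value. They report only what shows in the picture. A call takes as long as a camera call. They do not tell look-alikes from the thing itself.
- models.search_frame(picture, target): "centre" ([column, row] in pixels, amid what is visible of it).
- models.cut_out(picture, target): "pixels" (480x640 bool, what is visible of it) and "centre" ([column, row] in pixels, amid what is visible of it).
The state is a dict: "time_s": time; "qpos": joint angles; "joint_velocities": joint speeds; "effort": joint torques, N m; "tool_pos": TCP position; "tool_rot": TCP orientation; "force": force on the tool from outside, world axes, zero at the start; "wrist_torque": the same for the moment, N m; "grip_width": finger opening in m; "grasp_force": force on a finger pad.
Only numpy, scipy, OpenCV 4.12 (cv2) and the standard library are available. Lean on these libraries where they do the work, as an engineer would, in place of code of your own. Each camera call takes 0.05 s, during which the arm holds its last target. There are 200 camera calls.

## Task

Sweep the three big loose hex nuts across the bench with the fingertips, through the open mouth of the metal scoop tray, until each nut lies flat and wholly inside the tray. Only push them along the bench top: do not lift or tip the nuts, and leave the socket, the bolt, the bearing race and everything else standing where it is.

Things in the scene. Friction and masses are not known exactly. Their poses are not given: they have to be found in the camera images.
- nut_a: big plain steel hex nut lying flat on the bench (one of three identical ones): 36 mm across flats, 42 mm across corners, 19 mm high, open 24 mm bore, about 110 g. Origin at the centre of its underside, z up along the bore, x towards the middle of one flat.
- nut_b: big plain steel hex nut lying flat on the bench (one of three identical ones): 36 mm across flats, 42 mm across corners, 19 mm high, open 24 mm bore, about 110 g. Origin at the centre of its underside, z up along the bore, x towards the middle of one flat.
- nut_c: big plain steel hex nut lying flat on the bench (one of three identical ones): 36 mm across flats, 42 mm across corners, 19 mm high, open 24 mm bore, about 110 g. Origin at the centre of its underside, z up along the bore, x towards the middle of one flat.
- scoop: sheet-metal scoop tray fixed to the bench: floor flush with the bench top (no step), walls 30 mm high, 4 mm thick on three sides, open mouth on the fourth. Inside: 200 mm along its x, 150 mm deep along y. Origin mid-floor at bench height, z up; mouth edge at y = -75 mm, back wall at y = +75, side walls at x = -100 and +100. The mouth faces world -y (robot's right), turned up to 20 degrees.
- socket: dark steel impact socket standing upright, 32 mm diameter, 50 mm high, origin at the centre of its underside; a bystander
- bolt: steel bolt standing on its head: hex head 30 mm across flats and 13 mm high, 18 mm shank pointing up, 55 mm high in all, origin at the centre of its underside; a bystander
- race: round steel bearing race lying flat, 44 mm outer and 32 mm inner diameter, 14 mm high, origin at the centre of its underside; a bystander
- wrench: steel wrench lying flat beyond the work, along its own x; a bystander
- screwdriver: screwdriver with a black handle lying to the right of the work, along its own x; a bystander
- tin: closed metal tin, 68 mm diameter, 60 mm high, beyond the scoop, origin at the centre of its underside; a bystander
- pad: brake pad lying flat beyond the work, 50 x 120 mm, 16 mm high, origin at the centre of its underside; a bystander
Things that resemble listed ones, but are neither listed nor needed, are in the scene too. Leave any red look-alike of the nut_c alone.

How it is judged (in metres and radians):
At the end, for the whole second after the job is handed in: Each of the three nuts lies flat on the tray floor (underside within 4 mm of the bench height, tilt under 0.12 rad), at rest, between the side walls and with its centre at least 19 mm inside the mouth line; no bystander has moved more than 20 mm (y of nut_a in the frame of scoop between -0.056 and 0.075 m and x of nut_a in the frame of scoop between -0.1 and 0.1 m and height (world z) of each of nut_a, nut_b, nut_c below 0.004 m and angle between each of nut_a, nut_b, nut_c's own z axis and vertical below 0.12 rad and linear speed of each of nut_a, nut_b, nut_c below 0.02 m/s and y of nut_b in the frame of scoop between -0.056 and 0.075 m and x of nut_b in the frame of scoop between -0.1 and 0.1 m and y of nut_c in the frame of scoop between -0.056 and 0.075 m and x of nut_c in the frame of scoop between -0.1 and 0.1 m and not (distance of socket from where it was at the start of the episode above 0.02 m) and not (distance of bolt from where it was at the start of the episode above 0.02 m) and not (distance of race from where it was at the start of the episode above 0.02 m) and not (distance of wrench from where it was at the start of the episode above 0.02 m) and not (distance of screwdriver from where it was at the start of the episode above 0.02 m) and not (distance of tin from where it was at the start of the episode above 0.02 m) and not (distance of pad from where it was at the start of the episode above 0.02 m)); the robot touches nothing.
It fails at once if a nut is pushed with the arm or the gripper's body in place of the fingers (contact force between the arm and nut_a above 2 N or contact force between the arm and nut_b above 2 N or contact force between the arm and nut_c above 2 N).
It fails at once if a nut is lifted off the bench, carried or tipped up (height (world z) of any of nut_a, nut_b, nut_c above 0.012 m or angle between any of nut_a, nut_b, nut_c's own z axis and vertical above 0.5 rad).
It fails at once if a bystander is shifted by more than 20 mm (distance of any of socket, bolt, race, wrench, screwdriver, tin, pad from where it was at the start of the episode above 0.02 m).
It fails at once if the socket, bolt or tin is knocked over (angle between any of socket, bolt, tin's own z axis and vertical above 0.4 rad).
It also fails if it takes over 64 s, if anything falls off the work surface, if the arm or the gripper's body presses on something with over 40 N, if the wrist force passes 120 N, or if a joint passes its speed limit or range.

## Working session

There is one attempt and no reset: what is moved stays moved. The work goes in short steps, Python scripts to look and compute and a tool call to move; the robot and the scene stay as the last step left them, time stands still between calls to the robot, and variables do not carry over. Pictures are saved under pics/ and viewed, at most 11 in all, crops included, and the job is handed in when it is done.

Besides the shell and the picture viewer there is one more tool, called after ">>>" as name(argument=value, ...), one argument or row to a line, values as JSON. drive_tool: Moves the arm, as the interface text tells. Its arguments: {"type":"object","properties":{"angular":{"type":"array","items":{"type":"array","items":{"type":"number"}}},"delta_pos":{"type":"array","items":{"type":"array","items":{"type":"number"}}},"gripper":{"type":"array","items":{"type":"number"}},"squeeze":{"type":"number"}},"required":["angular","delta_pos","gripper"]}

```bash
mkdir -p pics; cat > h.py <<'E'
import numpy as np, cv2
from scipy.spatial.transform import Rotation as R
from cell import telemetry, eyes, env, models
def camR(p):
    o=np.array(p["orientation"],float)
    if o.shape==(3,3): return o
    return R.from_euler('xyz',o,degrees=True).as_matrix() if o.size==3 else R.from_quat(o).as_matrix()
def w(p,px,z):
    u=cv2.undistortPoints(np.array(px,float).reshape(-1,1,2),np.array(p["mtx"]),np.array(p["D"]))[:,0]
    d=np.c_[u,np.ones(len(u))]@camR(p).T; o=np.array(p["origin"])
    return o+d*((z-o[2])/d[:,2])[:,None]
def save(p,n): cv2.imwrite("pics/"+n,cv2.cvtColor(p["pixels"],cv2.COLOR_RGB2BGR))
E
python3 - <<'E'
from h import *
print(telemetry.get_obs(), env.finger_overhang)
for n in("top","side"):
    p=eyes.read_camera(n);save(p,n+"0.png");print(n,p["origin"],p["orientation"],p["mtx"])
    for t,z in(("nut_a",.019),("scoop",.0),("socket",.05),("bolt",.055),("race",.014),("wrench",0.005),("screwdriver",.01),("tin",.06),("pad",.016)):
        for d in models.search_frame(p,t): print(t,round(d["p"],2),np.round(d["centre"]),w(p,d["centre"],z)[0].round(3))
E
```

```text
{'time_s': 0.0, 'qpos': array([73.63114137, 18.43785119, -4.01634727, 83.17395508,  1.29464968,
       78.54179497, -3.25910185]), 'joint_velocities': array([ 0.00770029, -0.0427866 , -0.07405343, -0.0430526 ,  0.03673702,
       -0.02788854, -0.08775206]), 'effort': array([ 7.62102663e-04, -4.91290712e+01, -4.03326424e-01, -3.12525952e+01,
       -6.39219303e-02,  4.37965686e-02,  1.68632951e-04]), 'tool_pos': array([ 0.19176533, -0.62051739,  0.2354836 ]), 'tool_rot': array([-1.79891626e+02,  5.18579021e-03,  1.71801945e+01]), 'force': array([-0.24752761,  0.37406506, -0.1774288 ]), 'wrist_torque': array([-0.04731462, -0.02434845,  0.00887679]), 'grasp_force': 0.0, 'grip_width': 0.0868486555164927} 0.014
top [ 0.49649262 -0.06521323  0.85171261] [-172.6804077     0.77053792  -88.83184375] [[488.62038029   0.         315.867786  ]
 [  0.         488.62038029 233.95728924]
 [  0.           0.           1.        ]]
nut_a 0.76 [341. 326.] [ 0.448 -0.098  0.019]
nut_a 0.64 [397. 215.] [ 0.639 -0.191  0.019]
nut_a 0.63 [324. 261.] [ 0.556 -0.066  0.019]
nut_a 0.59 [263. 181.] [0.694 0.0
[... 744 characters left out ...]
21.2466608  239.27854531]
 [  0.           0.           1.        ]]
nut_a 0.95 [340. 195.] [ 0.625 -0.182  0.019]
nut_a 0.93 [404. 260.] [ 0.465 -0.091  0.019]
nut_a 0.87 [323. 294.] [0.552 0.031 0.019]
nut_a 0.78 [242. 277.] [0.682 0.06  0.019]
nut_a 0.73 [354. 252.] [ 0.545 -0.069  0.019]
scoop 0.88 [249. 397.] [0.571 0.229 0.   ]
socket 0.88 [267. 214.] [ 0.701 -0.056  0.05 ]
socket 0.66 [339. 197.] [ 0.611 -0.148  0.05 ]
bolt 0.56 [164. 290.] [0.756 0.159 0.055]
race 0.55 [404. 198.] [ 0.52  -0.235  0.014]
wrench 0.84 [228. 221.] [ 0.778 -0.047  0.005]
screwdriver 0.86 [441. 174.] [ 0.483 -0.333  0.01 ]
tin 0.75 [164. 291.] [0.752 0.163 0.06 ]
pad 0.62 [304. 159.] [ 0.73  -0.245  0.016]
```

View pics/top0.png

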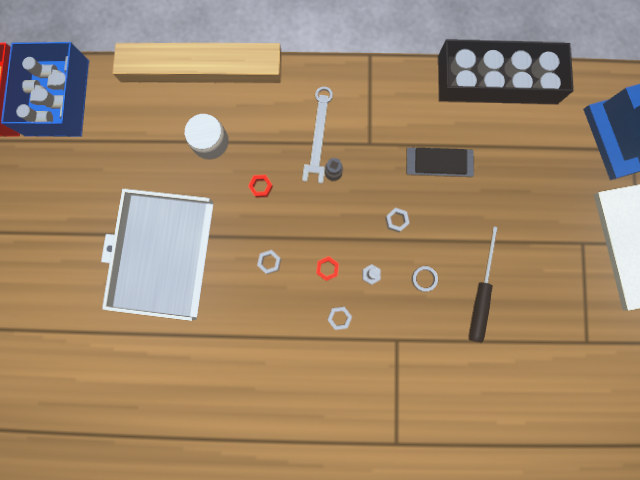

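View pics/side0.png

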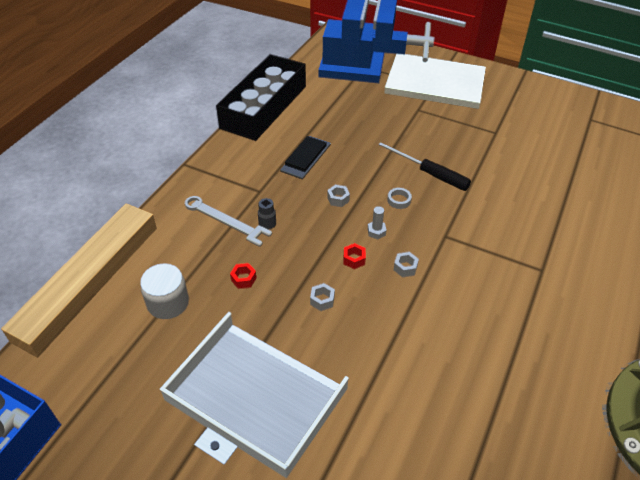

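Top view: steel nuts at (397,219), (268,261) and (340,318). Look-alikes are the red nuts at (260,186) and (328,268), the race at (425,279) and the bolt at (372,274). The tray mouth runs from (212,203) to (196,319). I'll refine the positions by grey-colour centroid and by both cameras, and check with one crop.

```bash
python3 - <<'E'
from h import *
C={"top":dict(n1=(268,261),n2=(340,318),n3=(397,219),bolt=(372,274),race=(425,279),sock=(334,168),r1=(260,186),r2=(328,268)),
"side":dict(n1=(322,295),n2=(406,263),n3=(339,195),race=(400,197),r1=(243,275),r2=(354,256))}
for n in C:
    p=eyes.read_camera(n);im=p["pixels"];hsv=cv2.cvtColor(im,cv2.COLOR_RGB2HSV)
    for k,c in C[n].items():
        x,y=c;s=17;h=hsv[y-s:y+s+1,x-s:x+s+1]
        m=((h[...,1]>200)&((h[...,0]<6)|(h[...,0]>174))) if k[0]=='r' and k!='race' else (h[...,1]<70)
        yy,xx=np.nonzero(m); (cx,cy),r=cv2.minEnclosingCircle(np.c_[xx,yy].astype(np.float32))
        px=(x-s+(xx.min()+xx.max())/2,y-s+(yy.min()+yy.max())/2)
        print(n,k,len(xx),px,round(r,1),w(p,px,.0095 if k!='sock' else .05)[0].round(4))
    if n=="top":
        print("tray",w(p,[(212,204),(196,319),(104,308),(123,190)],.03).round(3))
        crop=cv2.resize(im[170:340,180:460],None,fx=2.8,fy=2.8,interpolation=cv2.INTER_CUBIC)
        cv2.imwrite("pics/crop.png",crop[...,::-1])
    else: print("tray",w(p,[(230,315),(347,379),(287,472),(162,389)],.03).round(3))
E
```

```text
top n1 283 (np.float64(268.5), np.float64(261.5)) 12.1 [0.5549 0.0292 0.0095]
top n2 281 (np.float64(339.0), np.float64(317.5)) 12.4 [ 0.4618 -0.094   0.0095]
top n3 308 (np.float64(397.5), np.float64(219.0)) 12.5 [ 0.6334 -0.1935  0.0095]
top bolt 300 (np.float64(371.0), np.float64(274.0)) 10.1 [ 0.5368 -0.1479  0.0095]
top race 301 (np.float64(424.5), np.float64(278.5)) 13.1 [ 0.5308 -0.2398  0.0095]
top sock 496 (np.float64(329.5), np.float64(167.0)) 17.5 [ 0.7134 -0.073   0.05  ]
top r1 157 (np.float64(260.0), np.float64(185.5)) 10.8 [0.6888 0.0487 0.0095]
top r2 8 (np.float64(327.5), np.float64(261.5)) 5.5 [ 0.5569 -0.0727  0.0095]
tray [[0.65  0.128 0.03 ]
 [0.455 0.145 0.03 ]
 [0.469 0.304 0.03 ]
 [0.673 0.285 0.03 ]]
side n1 504 (np.float64(322.0), np.float64(296.5)) 14.1 [0.5546 0.0303 0.0095]
side n2 465 (np.float64(406.0), np.float64(263.5)) 13.5 [ 0.4612 -0.0933  0.0095]
side n3 395 (np.float64(338.0), np.float64(195.0)) 11.9 [ 0.632  -0.1904  0.0095]
side race 358 (np.float64(397.0), np.float64(200.0)) 17.0 [ 0.5308 -0.2273  0.0095]
side r1 452 (np.float64(242.5), np.float64(275.0)) 13.0 [0.6889 0.0496 0.0095]
side r2 409 (np.float64(354.5), np.float64(255.5)) 12.8 [ 0.5444 -0.0707  0.0095]
tray [[0.655 0.138 0.03 ]
 [0.453 0.157 0.03 ]
 [0.464 0.31  0.03 ]
 [0.672 0.286 0.03 ]]
```

View pics/crop.png

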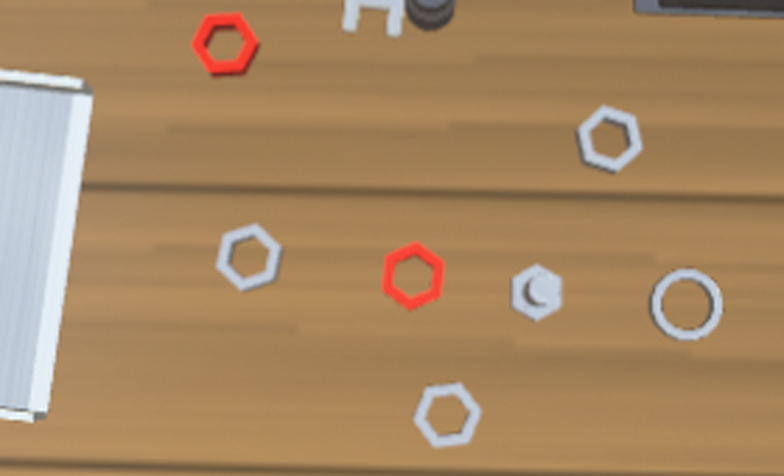

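The crop confirms it: three grey steel nuts, with red ones and the race clearly different. The plan is to push n1, n2, then n3 along +y with the fingers slightly open (two contact points), tips about 6 mm above the bench. First I go above n1's start.

>>> drive_tool(
  angular=[
    [0, 0, 0],
    [0, 0, 0],
    [0, 0, 0],
    [0, 0, 0],
    [0, 0, 0],
    [0, 0, 0],
    [0, 0, 0],
    [0, 0, 0],
    [0, 0, 0],
    [0, 0, 0],
    [0, 0, 0],
    [0, 0, 0],
    [0, 0, 0],
    [0, 0, 0],
    [0, 0, 0],
    [0, 0, 0],
    [0, 0, 0],
    [0, 0, 0],
  ],
  delta_pos=[
    [2.92, -2.6, 0],
    [2.92, -2.6, 0],
    [2.92, -2.6, 0],
    [2.92, -2.6, 0],
    [2.92, -2.6, 0],
    [2.92, -2.6, 0],
    [2.92, -2.6, 0],
    [2.92, -2.6, 0],
    [2.92, -2.6, 0],
    [2.92, -2.6, 0],
    [2.92, -2.6, 0],
    [2.92, -2.6, 0],
    [2.92, -2.6, 0],
    [2.92, -2.6, 0],
    [2.92, -2.6, 0],
    [2.92, -2.6, 0],
    [2.92, -2.6, 0],
    [2.92, -2.6, 0],
  ],
  gripper=[1.5, 1.5, 1.5, 1.5, 1.5, 1.5, 1.5, 1.5, 1.5, 1.5, 1.5, 1.5, 1.5, 1.5, 1.5, 1.5, 1.5, 1.5],
)

```text
time_s: 2.9
tool_pos: [0.5566, -0.0174, 0.2368]
tool_rot: [180.0, -0.0, 17.2]
force: [1.0, -1.0, -0.2]
grip_width: 0.015
grasp_force: 0.0
```

>>> drive_tool(
  angular=[
    [0, 0, -0.1271],
    [0, 0, -0.1271],
    [0, 0, -0.1271],
    [0, 0, -0.1271],
    [0, 0, -0.1271],
    [0, 0, -0.1271],
    [0, 0, -0.1271],
    [0, 0, -0.1271],
    [0, 0, -0.1271],
    [0, 0, -0.1271],
    [0, 0, 0],
    [0, 0, 0],
  ],
  delta_pos=[
    [0, 0, 1],
    [0, 0, 1],
    [0, 0, 1],
    [0, 0, 1],
    [0, 0, 1],
    [0, 0, 1],
    [0, 0, 1],
    [0, 0, 1],
    [0, 0, 1],
    [0, 0, 1],
    [0, 0, 0],
    [0, 0, 0],
  ],
  gripper=[1.5, 1.5, 1.5, 1.5, 1.5, 1.5, 1.5, 1.5, 1.5, 1.5, 1.5, 1.5],
)

```text
time_s: 4.1
tool_pos: [0.5559, -0.0188, 0.1367]
tool_rot: [-180.0, -0.0, 89.8]
force: [0.3, -0.1, 0.0]
grip_width: 0.0148
grasp_force: 0.0
```

>>> drive_tool(
  angular=[
    [0, 0, 0],
    [0, 0, 0],
    [0, 0, 0],
    [0, 0, 0],
    [0, 0, 0],
  ],
  delta_pos=[
    [0, 0, 3],
    [0, 0, 3],
    [0, 0, 3],
    [0, 0, 0],
    [0, 0, 0],
  ],
  gripper=[1.5, 1.5, 1.5, 1.5, 1.5],
)

```text
time_s: 4.6
tool_pos: [0.5563, -0.0185, 0.0474]
tool_rot: [180.0, -0.0, 89.9]
force: [0.4, 0.4, 0.1]
grip_width: 0.015
grasp_force: 0.0
```

```bash
python3 - <<'E'
from h import *
a=eyes.read_camera("side");b=eyes.read_camera("top")
cv2.imwrite("pics/c1.png",np.hstack([cv2.resize(a["pixels"][120:440,150:470],(400,400)),cv2.resize(b["pixels"][120:360,180:420],(400,400))])[...,::-1])
E
```

```text
(no output)
```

View pics/c1.png

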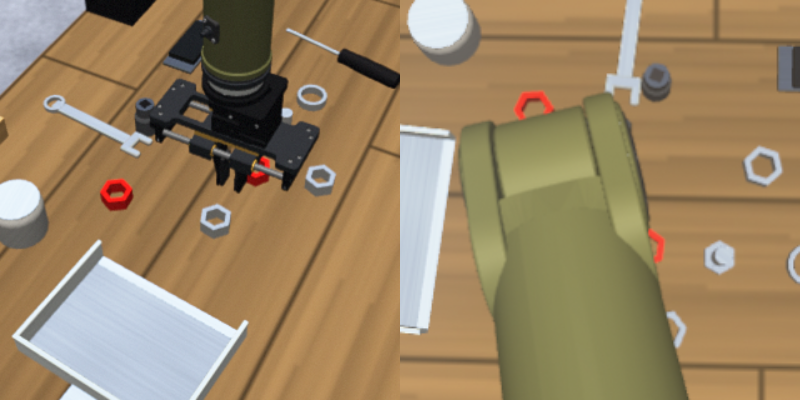

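The fingers stand behind n1, between it and the red nut, both clear. I'll descend and push.

>>> drive_tool(
  angular=[
    [0, 0, 0],
    [0, 0, 0],
    [0, 0, 0],
    [0, 0, 0],
  ],
  delta_pos=[
    [0, 0, 1],
    [0, 0, 1],
    [0, 0, 0.7],
    [0, 0, 0],
  ],
  gripper=[1.5, 1.5, 1.5, 1.5],
)

```text
time_s: 5.1
tool_pos: [0.5547, -0.0187, 0.0181]
tool_rot: [-179.9, -0.0, 90.0]
force: [-0.1, -0.8, 0.3]
grip_width: 0.0147
grasp_force: 0.0
```

>>> drive_tool(
  angular=[
    [0, 0, 0],
    [0, 0, 0],
    [0, 0, 0],
    [0, 0, 0],
    [0, 0, 0],
    [0, 0, 0],
    [0, 0, 0],
    [0, 0, 0],
    [0, 0, 0],
    [0, 0, 0],
    [0, 0, 0],
    [0, 0, 0],
    [0, 0, 0],
    [0, 0, 0],
    [0, 0, 0],
  ],
  delta_pos=[
    [0.5, 0, 0],
    [0.5, 0, 0],
    [0.5, 0, 0],
    [0.5, 0, 0],
    [0.7, 0, 0],
    [0.9, 0, 0],
    [1, 0, 0],
    [1, 0, 0],
    [1, 0, 0],
    [1, 0, 0],
    [1, 0, 0],
    [1, 0, 0],
    [0.8, 0, 0],
    [0.4, 0, 0],
    [0, 0, 0],
  ],
  gripper=[1.5, 1.5, 1.5, 1.5, 1.5, 1.5, 1.5, 1.5, 1.5, 1.5, 1.5, 1.5, 1.5, 1.5, 1.5],
)

```text
time_s: 6.6
tool_pos: [0.5558, 0.0903, 0.0195]
tool_rot: [-180.0, -0.0, 90.1]
force: [0.2, -0.1, -0.9]
grip_width: 0.015
grasp_force: 0.0
```

```bash
python3 - <<'E'
from h import *
a=eyes.read_camera("side")
cv2.imwrite("pics/c2.png",cv2.resize(a["pixels"][120:480,130:470],(566,600))[...,::-1])
E
```

```text
(no output)
```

View pics/c2.png

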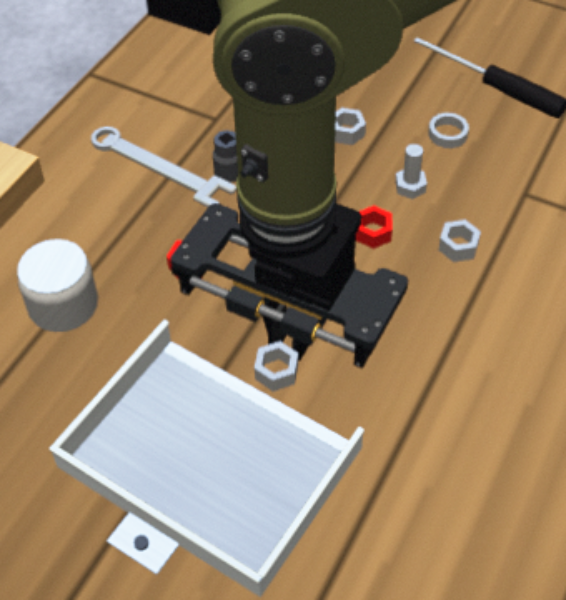

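Nut 1 rides centred ahead of the fingers, just short of the mouth. Continue.

>>> drive_tool(
  angular=[
    [0, 0, 0],
    [0, 0, 0],
    [0, 0, 0],
    [0, 0, 0],
    [0, 0, 0],
    [0, 0, 0],
    [0, 0, 0],
    [0, 0, 0],
    [0, 0, 0],
    [0, 0, 0],
    [0, 0, 0],
    [0, 0, 0],
    [0, 0, 0],
    [0, 0, 0],
    [0, 0, 0],
    [0, 0, 0],
    [0, 0, 0],
    [0, 0, 0],
    [0, 0, 0],
  ],
  delta_pos=[
    [0.5, 0, 0],
    [0.8, 0, 0],
    [1, 0, 0],
    [1, 0, 0],
    [1, 0, 0],
    [1, 0, 0],
    [1, 0, 0],
    [1, 0, 0],
    [1, 0, 0],
    [0.9, 0, 0],
    [0.7, 0, 0],
    [0.4, 0, 0],
    [0.2, 0, 0],
    [-1, 0, 0],
    [-1, 0, 0],
    [0, 0, -2.5],
    [0, 0, -2.5],
    [0, 0, -2.5],
    [0, 0, 0],
  ],
  gripper=[1.5, 1.5, 1.5, 1.5, 1.5, 1.5, 1.5, 1.5, 1.5, 1.5, 1.5, 1.5, 1.5, 1.5, 1.5, 1.5, 1.5, 1.5, 1.5],
)

```text
time_s: 8.55
tool_pos: [0.5585, 0.1736, 0.0981]
tool_rot: [179.6, -0.0, 89.9]
force: [0.4, 0.2, -0.1]
grip_width: 0.0151
grasp_force: 0.0
```

>>> drive_tool(
  angular=[
    [0, 0, 0],
    [0, 0, 0],
    [0, 0, 0],
    [0, 0, 0],
    [0, 0, 0],
    [0, 0, 0],
    [0, 0, 0],
    [0, 0, 0],
    [0, 0, 0],
    [0, 0, 0],
    [0, 0, 0.07],
    [0, 0, 0.07],
    [0, 0, 0],
    [0, 0, 0],
  ],
  delta_pos=[
    [-3.2, -1.03, 0],
    [-3.2, -1.03, 0],
    [-3.2, -1.03, 0],
    [-3.2, -1.03, 0],
    [-3.2, -1.03, 0],
    [-3.2, -1.03, 0],
    [-3.2, -1.03, 0],
    [-3.2, -1.03, 0],
    [-3.2, -1.03, 0],
    [-3.2, -1.03, 0],
    [0, 0, 0],
    [0, 0, 0],
    [0, 0, 0],
    [0, 0, 0],
  ],
  gripper=[1.5, 1.5, 1.5, 1.5, 1.5, 1.5, 1.5, 1.5, 1.5, 1.5, 1.5, 1.5, 1.5, 1.5],
)

```text
time_s: 9.95
tool_pos: [0.4522, -0.1462, 0.0941]
tool_rot: [-180.0, 0.0, 82.0]
force: [-0.2, 0.6, 0.1]
grip_width: 0.0149
grasp_force: 0.0
```

```bash
python3 - <<'E'
from h import *
p=eyes.read_camera("side");b=eyes.read_camera("top")
print(telemetry.get_obs()["tool_pos"])
for q in (p,b): print([(round(d["p"],2),w(q,d["centre"],.0095)[0].round(3).tolist()) for d in models.search_frame(q,"nut_a")])
cv2.imwrite("pics/c3.png",np.hstack([cv2.resize(p["pixels"][120:480,130:490],(400,400)),cv2.resize(b["pixels"][120:360,90:430],(400,282)).repeat(1,0) if 0 else cv2.resize(b["pixels"][120:400,90:370],(400,400))])[...,::-1])
E
```

```text
[ 0.45254708 -0.14578406  0.09429234]
[(0.95, [0.627, -0.187, 0.009]), (0.88, [0.691, 0.047, 0.009]), (0.7, [0.559, 0.217, 0.009]), (0.67, [0.46, -0.097, 0.009]), (0.58, [0.543, -0.067, 0.009])]
[(0.81, [0.451, -0.105, 0.009]), (0.71, [0.644, -0.194, 0.009]), (0.65, [0.559, -0.066, 0.009]), (0.57, [0.691, 0.048, 0.009]), (0.53, [0.549, 0.212, 0.009])]
```

View pics/c3.png

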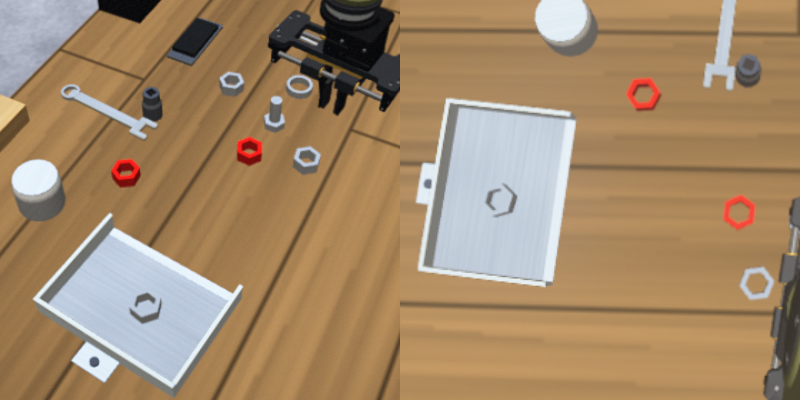

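Nut 1 lies in the tray at about (0.56, 0.22). Fingers are lined up behind nut 2, so down and push.

>>> drive_tool(
  angular=[
    [0, 0, 0],
    [0, 0, 0],
    [0, 0, 0],
    [0, 0, 0],
    [0, 0, 0],
  ],
  delta_pos=[
    [0, 0, 2.5],
    [0, 0, 2.5],
    [0, 0, 1.5],
    [0, 0, 1],
    [0, 0, 0],
  ],
  gripper=[1.5, 1.5, 1.5, 1.5, 1.5],
)

```text
time_s: 10.65
tool_pos: [0.452, -0.1452, 0.0184]
tool_rot: [-179.9, -0.1, 82.0]
force: [-0.2, -0.3, 0.6]
grip_width: 0.0149
grasp_force: 0.0
```

>>> drive_tool(
  angular=[
    [0, 0, 0],
    [0, 0, 0],
    [0, 0, 0],
    [0, 0, 0],
    [0, 0, 0],
    [0, 0, 0],
    [0, 0, 0],
    [0, 0, 0],
    [0, 0, 0],
    [0, 0, 0],
    [0, 0, 0],
    [0, 0, 0],
    [0, 0, 0],
    [0, 0, 0],
    [0, 0, 0],
    [0, 0, 0],
    [0, 0, 0],
    [0, 0, 0],
    [0, 0, 0],
    [0, 0, 0],
  ],
  delta_pos=[
    [0.5, 0, 0],
    [0.5, 0, 0],
    [0.5, 0, 0],
    [0.5, 0, 0],
    [0.5, 0, 0],
    [0.7, 0, 0],
    [0.9, 0, 0],
    [1, 0, 0],
    [1, 0, 0],
    [1, 0, 0],
    [1, 0, 0],
    [1, 0, 0],
    [1, 0, 0],
    [1, 0, 0],
    [1, 0, 0],
    [1, 0, 0],
    [1, 0, 0],
    [0.8, 0, 0],
    [0.4, 0, 0],
    [0, 0, 0],
  ],
  gripper=[1.5, 1.5, 1.5, 1.5, 1.5, 1.5, 1.5, 1.5, 1.5, 1.5, 1.5, 1.5, 1.5, 1.5, 1.5, 1.5, 1.5, 1.5, 1.5, 1.5],
)

```text
time_s: 12.65
tool_pos: [0.4743, 0.0068, 0.0195]
tool_rot: [-180.0, -0.0, 82.0]
force: [0.1, -0.4, 0.3]
grip_width: 0.0149
grasp_force: 0.0
```

```bash
python3 - <<'E'
from h import *
p=eyes.read_camera("side");b=eyes.read_camera("top")
cv2.imwrite("pics/c4.png",np.hstack([cv2.resize(p["pixels"][120:480,130:490],(400,400)),cv2.resize(b["pixels"][120:400,90:370],(400,400))])[...,::-1])
E
```

```text
(no output)
```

View pics/c4.png

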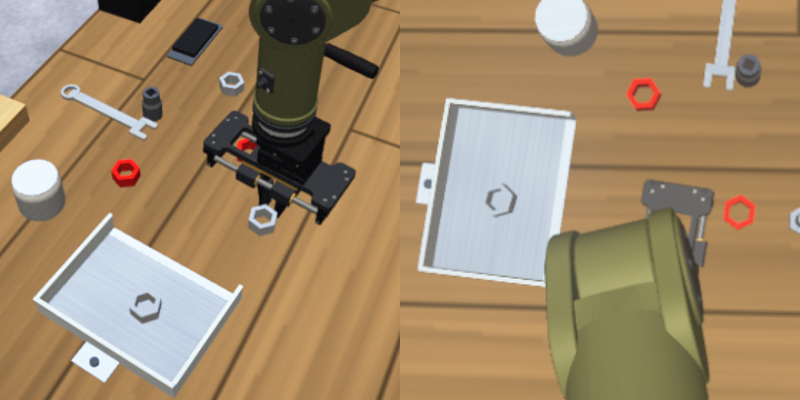

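Nut 2 is centred on the fingers and on line. Continue into the tray, then back off and rise.

>>> drive_tool(
  angular=[
    [0, 0, 0],
    [0, 0, 0],
    [0, 0, 0],
    [0, 0, 0],
    [0, 0, 0],
    [0, 0, 0],
    [0, 0, 0],
    [0, 0, 0],
    [0, 0, 0],
    [0, 0, 0],
    [0, 0, 0],
    [0, 0, 0],
    [0, 0, 0],
    [0, 0, 0],
    [0, 0, 0],
    [0, 0, 0],
    [0, 0, 0],
    [0, 0, 0],
    [0, 0, 0],
    [0, 0, 0],
  ],
  delta_pos=[
    [0.5, 0, 0],
    [0.8, 0, 0],
    [1, 0, 0],
    [1, 0, 0],
    [1, 0, 0],
    [1, 0, 0],
    [1, 0, 0],
    [1, 0, 0],
    [1, 0, 0],
    [1, 0, 0],
    [1, 0, 0],
    [1, 0, 0],
    [1, 0, 0],
    [1, 0, 0],
    [1, 0, 0],
    [1, 0, 0],
    [1, 0, 0],
    [0.8, 0, 0],
    [0.5, 0, 0],
    [0.3, 0, 0],
  ],
  gripper=[1.5, 1.5, 1.5, 1.5, 1.5, 1.5, 1.5, 1.5, 1.5, 1.5, 1.5, 1.5, 1.5, 1.5, 1.5, 1.5, 1.5, 1.5, 1.5, 1.5],
)

```text
time_s: 14.75
tool_pos: [0.4992, 0.1836, 0.0195]
tool_rot: [-180.0, 0.0, 82.0]
force: [-0.0, -1.7, 0.6]
grip_width: 0.0151
grasp_force: 0.5
```

>>> drive_tool(
  angular=[
    [0, 0, 0],
    [0, 0, 0],
    [0, 0, 0],
    [0, 0, 0],
    [0, 0, 0],
    [0, 0, -0.095],
    [0, 0, -0.095],
    [0, 0, 0],
  ],
  delta_pos=[
    [-1, 0, 0],
    [-1, 0, 0],
    [0, 0, -2.5],
    [0, 0, -2.5],
    [0, 0, -2.5],
    [0, 0, 0],
    [0, 0, 0],
    [0, 0, 0],
  ],
  gripper=[1.5, 1.5, 1.5, 1.5, 1.5, 1.5, 1.5, 1.5],
)

```text
time_s: 15.55
tool_pos: [0.4965, 0.1616, 0.0946]
tool_rot: [180.0, 0.1, 92.8]
force: [0.8, 0.0, -0.5]
grip_width: 0.0151
grasp_force: 0.0
```

>>> drive_tool(
  angular=[
    [0, 0, 0],
    [0, 0, 0],
    [0, 0, 0],
    [0, 0, 0],
    [0, 0, 0],
    [0, 0, 0],
    [0, 0, 0],
    [0, 0, 0],
    [0, 0, 0],
    [0, 0, 0],
    [0, 0, 0],
    [0, 0, 0],
    [0, 0, 0],
    [0, 0, 0],
  ],
  delta_pos=[
    [-3.42, 0.99, 0],
    [-3.42, 0.99, 0],
    [-3.42, 0.99, 0],
    [-3.42, 0.99, 0],
    [-3.42, 0.99, 0],
    [-3.42, 0.99, 0],
    [-3.42, 0.99, 0],
    [-3.42, 0.99, 0],
    [-3.42, 0.99, 0],
    [-3.42, 0.99, 0],
    [-3.42, 0.99, 0],
    [-3.42, 0.99, 0],
    [0, 0, 0],
    [0, 0, 0],
  ],
  gripper=[1.5, 1.5, 1.5, 1.5, 1.5, 1.5, 1.5, 1.5, 1.5, 1.5, 1.5, 1.5, 1.5, 1.5],
)

```text
time_s: 16.95
tool_pos: [0.6346, -0.2423, 0.0936]
tool_rot: [-179.9, -0.0, 92.6]
force: [-0.2, 0.8, -0.7]
grip_width: 0.015
grasp_force: 0.0
```

```bash
python3 - <<'E'
from h import *
p=eyes.read_camera("side");b=eyes.read_camera("top")
cv2.imwrite("pics/c5.png",np.hstack([cv2.resize(p["pixels"][120:480,130:490],(400,400)),cv2.resize(b["pixels"][80:400,90:470],(400,400))])[...,::-1])
for q in (p,b): print([(round(d["p"],2),w(q,d["centre"],.0095)[0].round(3).tolist()) for d in models.search_frame(q,"nut_a")])
E
```

```text
[(0.83, [0.507, 0.201, 0.009]), (0.79, [0.55, -0.074, 0.009]), (0.77, [0.563, 0.217, 0.009]), (0.72, [0.626, -0.186, 0.009]), (0.68, [0.683, 0.061, 0.009]), (0.38, [0.522, -0.227, 0.009])]
[(0.71, [0.554, -0.078, 0.009]), (0.65, [0.629, -0.18, 0.009]), (0.6, [0.558, 0.233, 0.009]), (0.59, [0.696, 0.043, 0.009]), (0.57, [0.494, 0.198, 0.009])]
```

View pics/c5.png

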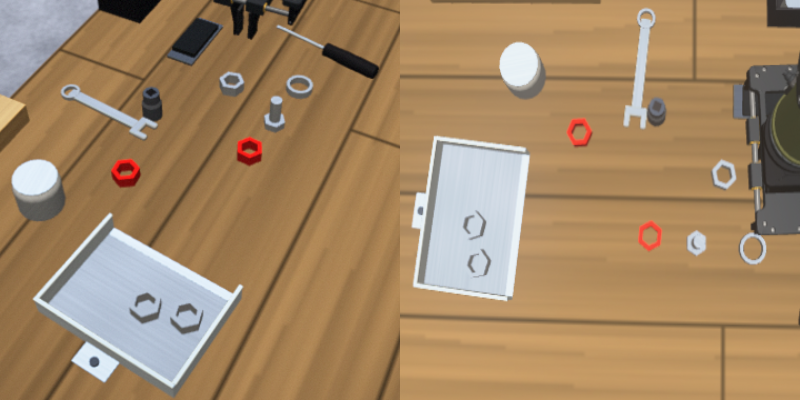

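Both nuts are in the tray and nut 3 is ahead of the fingers. Down and push.

>>> drive_tool(
  angular=[
    [0, 0, 0],
    [0, 0, 0],
    [0, 0, 0],
    [0, 0, 0],
    [0, 0, 0],
  ],
  delta_pos=[
    [0, 0, 2.5],
    [0, 0, 2.5],
    [0, 0, 1.5],
    [0, 0, 1],
    [0, 0, 0],
  ],
  gripper=[1.5, 1.5, 1.5, 1.5, 1.5],
)

```text
time_s: 17.65
tool_pos: [0.6347, -0.24, 0.0183]
tool_rot: [-179.9, -0.1, 92.9]
force: [0.2, 0.4, 0.4]
grip_width: 0.0149
grasp_force: 0.0
```

>>> drive_tool(
  angular=[
    [0, 0, 0],
    [0, 0, 0],
    [0, 0, 0],
    [0, 0, 0],
    [0, 0, 0],
    [0, 0, 0],
    [0, 0, 0],
    [0, 0, 0],
    [0, 0, 0],
    [0, 0, 0],
    [0, 0, 0],
    [0, 0, 0],
    [0, 0, 0],
    [0, 0, 0],
    [0, 0, 0],
    [0, 0, 0],
    [0, 0, 0],
    [0, 0, 0],
    [0, 0, 0],
    [0, 0, 0],
  ],
  delta_pos=[
    [0.5, 0, 0],
    [0.5, 0, 0],
    [0.5, 0, 0],
    [0.5, 0, 0],
    [0.5, 0, 0],
    [0.7, 0, 0],
    [0.9, 0, 0],
    [1, 0, 0],
    [1, 0, 0],
    [1, 0, 0],
    [1, 0, 0],
    [1, 0, 0],
    [1, 0, 0],
    [1, 0, 0],
    [1, 0, 0],
    [1, 0, 0],
    [1, 0, 0],
    [0.8, 0, 0],
    [0.4, 0, 0],
    [0, 0, 0],
  ],
  gripper=[1.5, 1.5, 1.5, 1.5, 1.5, 1.5, 1.5, 1.5, 1.5, 1.5, 1.5, 1.5, 1.5, 1.5, 1.5, 1.5, 1.5, 1.5, 1.5, 1.5],
)

```text
time_s: 19.65
tool_pos: [0.6279, -0.0868, 0.0195]
tool_rot: [-180.0, -0.0, 92.9]
force: [-0.3, 0.7, -0.0]
grip_width: 0.0152
grasp_force: 0.0
```

```bash
python3 - <<'E'
from h import *
p=eyes.read_camera("side");b=eyes.read_camera("top")
cv2.imwrite("pics/c6.png",np.hstack([cv2.resize(p["pixels"][120:480,130:490],(400,400)),cv2.resize(b["pixels"][80:400,90:470],(400,400))])[...,::-1])
E
```

```text
(no output)
```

View pics/c6.png

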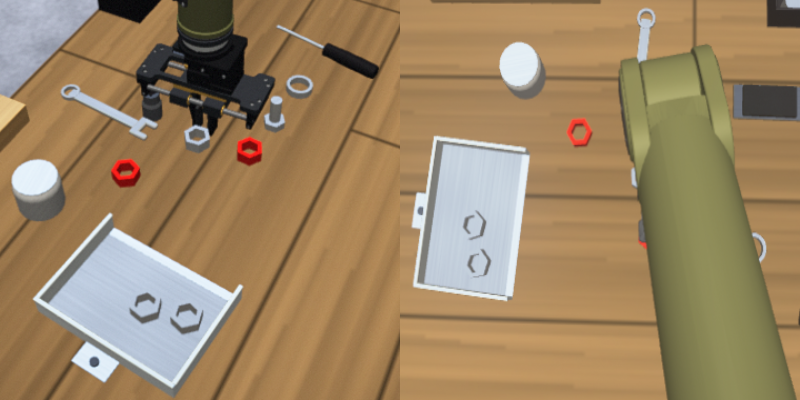

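Nut 3 is on line. I'll steer a hair towards −x to widen the gap to the side wall, then continue.

>>> drive_tool(
  angular=[
    [0, 0, 0],
    [0, 0, -0.01],
    [0, 0, -0.01],
    [0, 0, -0.01],
    [0, 0, 0],
    [0, 0, 0],
    [0, 0, 0],
    [0, 0, 0],
    [0, 0, 0],
    [0, 0, 0],
    [0, 0, 0],
    [0, 0, 0],
    [0, 0, 0],
    [0, 0, 0],
    [0, 0, 0],
    [0, 0, 0],
    [0, 0, 0],
    [0, 0, 0],
    [0, 0, 0],
  ],
  delta_pos=[
    [0.5, 0, 0],
    [0.7, 0, 0],
    [0.9, 0, 0],
    [1, 0, 0],
    [1, 0, 0],
    [1, 0, 0],
    [1, 0, 0],
    [1, 0, 0],
    [1, 0, 0],
    [1, 0, 0],
    [1, 0, 0],
    [1, 0, 0],
    [1, 0, 0],
    [1, 0, 0],
    [1, 0, 0],
    [1, 0, 0],
    [0.8, 0, 0],
    [0.4, 0, 0],
    [0, 0, 0],
  ],
  gripper=[1.5, 1.5, 1.5, 1.5, 1.5, 1.5, 1.5, 1.5, 1.5, 1.5, 1.5, 1.5, 1.5, 1.5, 1.5, 1.5, 1.5, 1.5, 1.5],
)

```text
time_s: 21.65
tool_pos: [0.6154, 0.0757, 0.0196]
tool_rot: [180.0, -0.0, 94.7]
force: [0.0, -0.4, -0.4]
grip_width: 0.0149
grasp_force: 0.0
```

```bash
python3 - <<'E'
from h import *
p=eyes.read_camera("side")
cv2.imwrite("pics/c7.png",cv2.resize(p["pixels"][180:480,130:430],(600,600))[...,::-1])
E
```

```text
(no output)
```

View pics/c7.png

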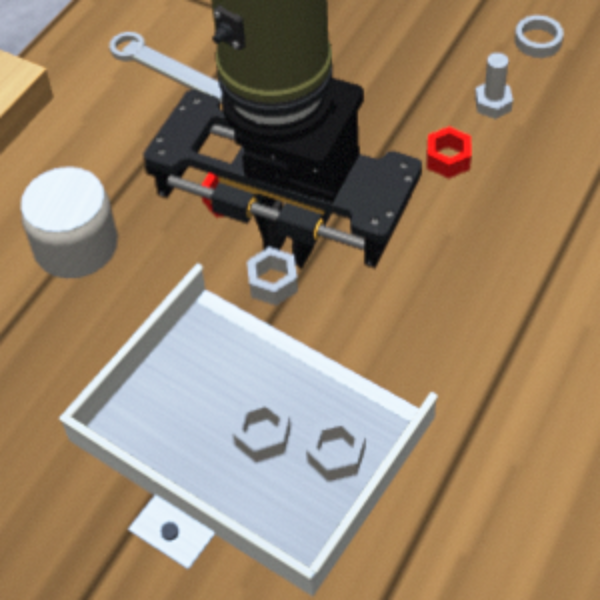

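>>> drive_tool(
  angular=[
    [0, 0, 0],
    [0, 0, 0],
    [0, 0, 0],
    [0, 0, 0],
    [0, 0, 0],
    [0, 0, 0],
    [0, 0, 0],
    [0, 0, 0],
    [0, 0, 0],
    [0, 0, 0],
    [0, 0, 0],
    [0, 0, 0],
    [0, 0, 0],
    [0, 0, 0],
    [0, 0, 0],
  ],
  delta_pos=[
    [0.5, 0, 0],
    [0.7, 0, 0],
    [1, 0, 0],
    [1, 0, 0],
    [1, 0, 0],
    [1, 0, 0],
    [1, 0, 0],
    [1, 0, 0],
    [1, 0, 0],
    [1, 0, 0],
    [0.8, 0, 0],
    [0.6, 0, 0],
    [0.4, 0, 0],
    [0.2, 0, 0],
    [0, 0, 0],
  ],
  gripper=[1.5, 1.5, 1.5, 1.5, 1.5, 1.5, 1.5, 1.5, 1.5, 1.5, 1.5, 1.5, 1.5, 1.5, 1.5],
)

```text
time_s: 23.2
tool_pos: [0.6066, 0.1865, 0.0195]
tool_rot: [180.0, -0.0, 94.6]
force: [0.6, 0.1, -0.1]
grip_width: 0.0153
grasp_force: 0.0
```

>>> drive_tool(
  angular=[
    [0, 0, 0],
    [0, 0, 0],
    [0, 0, 0],
    [0, 0, 0],
    [0, 0, 0],
    [0, 0, 0],
    [0, 0, 0],
    [0, 0, 0],
    [0, 0, 0],
    [0, 0, 0],
    [0, 0, 0],
    [0, 0, 0],
    [0, 0, 0],
    [0, 0, 0],
  ],
  delta_pos=[
    [-1, 0, 0],
    [-1, 0, 0],
    [0, 0, -2.5],
    [0, 0, -2.5],
    [0, 0, -2.5],
    [0, 0, -2.5],
    [-3, 0, 0],
    [-3, 0, 0],
    [-3, 0, 0],
    [-3, 0, 0],
    [-3, 0, 0],
    [-3, 0, 0],
    [-3, 0, 0],
    [0, 0, 0],
  ],
  gripper=[1.5, 1.5, 1.5, 1.5, 1.5, 1.5, 1.5, 1.5, 1.5, 1.5, 1.5, 1.5, 1.5, 1.5],
)

```text
time_s: 24.6
tool_pos: [0.6248, -0.0517, 0.119]
tool_rot: [-179.9, 0.2, 94.0]
force: [-0.3, -0.3, 0.7]
grip_width: 0.0152
grasp_force: 0.0
```

```bash
python3 - <<'E'
from h import *
p=eyes.read_camera("side");b=eyes.read_camera("top")
for q in (p,b): print([(round(d["p"],2),w(q,d["centre"],.0095)[0].round(3).tolist()) for d in models.search_frame(q,"nut_a")])
cv2.imwrite("pics/c8.png",np.hstack([cv2.resize(p["pixels"][120:480,130:490],(400,400)),cv2.resize(b["pixels"][80:400,90:490],(400,400))])[...,::-1])
E
```

```text
[(0.94, [0.687, 0.056, 0.01]), (0.9, [0.562, 0.222, 0.009]), (0.88, [0.503, 0.203, 0.009]), (0.74, [0.597, 0.223, 0.009]), (0.73, [0.549, -0.075, 0.009]), (0.25, [0.541, -0.157, 0.009])]
[(0.69, [0.499, 0.2, 0.009]), (0.55, [0.556, 0.211, 0.009]), (0.54, [0.602, 0.228, 0.009])]
```

View pics/c8.png

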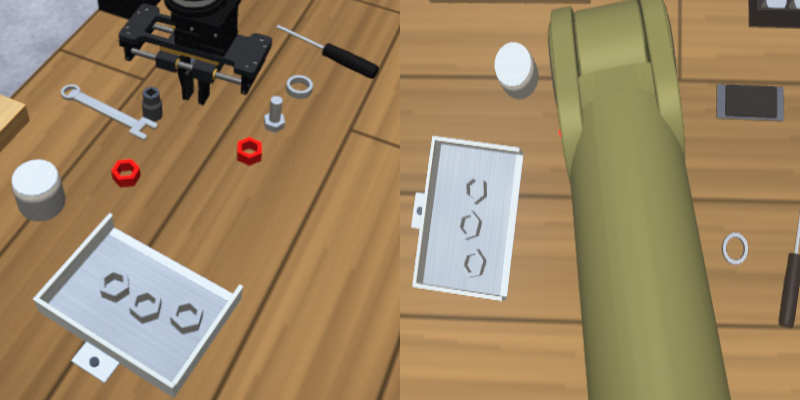

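All three nuts lie flat, at least 50 mm inside the mouth. The bystanders have not visibly moved and the arm is clear, so I'm handing in.

```bash
python3 -c "
from cell import env; print(env.sign_off())"
```

```text
the job is handed in; nothing more can be done
None
```

I swept all three steel nuts into the tray and handed the job in at about 25 s of the 64 s limit. The last pictures show each nut flat and well inside the mouth and no bystander visibly moved; `env.sign_off()` returned no verdict.

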